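# Seat the inspection stage top on its kinematic base

## Robot

A 7-joint arm with a two-finger parallel gripper is mounted at the origin on the work surface; the furniture and walls round the work are solid. World frame = base frame: x ahead of the robot, y to its left, z up, the work surface at z = 0. Lengths are in m, angles in rad, forces in N, time in s.
With the tool pointing down it reaches from about 0.425 to 1.025 m from the base axis. Payload 9.4 kg.
Tool frame: the origin (TCP) lies midway between the tips of the shut fingers; the grasp point (between the pads) lies grip_depth behind it (grip_depth is the distance from the TCP to the grasp point, in m); z points along the fingers, y is the direction in which the jaws open and shut (so a half turn about z gives the same grasp; the last joint's range is limited). The gripper opens to 93 mm and grips with 3 to 60 N. Pads are 15 mm wide; open, the fingers measure 128 mm over their backs; the gripper's body (75 mm by 188 mm) begins 65 mm behind the grasp point.
Start: joints at [-0.753, 0.599, -0.003, 1.599, 0.002, 0.943, -0.08], TCP at [0.566, 0.454, 0.219] pointing down, gripper open.
Joint ranges: [-2.57, 2.57], [-0.35, 1.97], [-1.29, 1.29], [0.11, 2.56], [-1.05, 4.19], [0.11, 1.86], [-2.63, 2.63]. Speed limits (rad/s): [2.22, 2.22, 3.01, 3.01, 3.14, 3.14, 3.14].

## Interface

Orientations are given as a rotation vector (axis times angle).
In Python, from bench import movep, movel, goto_joints, command_gripper, pause, ik, get_obs, camera, calibration, IKError, close_job, grip_depth gives the robot as it stands. Calls block until the motion is done:
- movep(position, orientation): joint-space move of the TCP to a pose.
- movel(position, attitude=None, feed=0.15, f_stop=None): straight line of the TCP; attitude=None keeps the orientation; feed is the mean speed in m/s. With f_stop (N) it stops when the force on the tool has changed by that much, and returns True; else False.
- goto_joints(angles): joint-space move.
- command_gripper(opening, grip_force=None): opening from 0.0 (shut) to 1.0 (fully open); grip_force is the grip in N (None keeps the last); returns when the fingers have stopped.
- pause(seconds).
- ik(position, orientation): joint angles nearest the present ones, or None.
- get_obs(): the state.
- camera(name): name is "scene" or "top"; returns (picture, depth): 480x640x3 uint8, red, green, blue; 480x640 float32, m along the optical axis (not along the pixel's ray), 0 where there is no reading.
- calibration(name): a dict with "intrinsics" (3x3 intrinsics, pixels), "xyz" and "orientation" of the camera in the world. Camera axes: x right, y down, z forward; pixel columns grow to the right and rows downward; lengths in m; the calibration is good to about 2 mm. A picture is of the moment at which its call begins. calibration takes no time and is no camera call.
A pose or a line that the arm cannot do raises IKError and nothing moves.
- close_job(): hands the job in, once; it reports no verdict.
The state is a dict: "time": time; "q": joint angles; "joint_velocities": joint speeds; "effort": joint torques, N m; "eef_pos": TCP position; "ee_rot": TCP orientation; "ft_force": force on the tool from outside, world axes, zero at the start; "moment": the same for the moment, N m; "opening": opening from 0.0 (shut) to 1.0 (fully open).
Only numpy, scipy, OpenCV 4.12 (cv2) and the standard library are available. Lean on these libraries where they do the work, as an engineer would, in place of code of your own. Each camera call takes 0.05 s, during which the arm holds its last target. There are 200 camera calls.

## Task

The inspection stage top is parked under the clear dust hood: draw it out by its front lug until it is wholly clear of the hood, leave it standing on its three ball feet on the mat and let go. Then take it again by its centre handle block, lift it and set it gently, without dropping it, on the base so that all three ball feet are fully home: one in the cone cup, one in the V block, one on the flat pad. Leave the loose white tape roll and the loupe where they are.

Things in the scene. Friction and masses are not known exactly. Their poses are not given: they have to be found in the camera images.
- stage_top: Loose aluminium plate, about 0.42 kg, 140 (x) x 110 (y) x 8 mm, on three 18 mm low-friction steel balls that slide easily on the mat. Origin: plate centre at ball-bottom level; plate top 30 mm above. A tongue at the front (-x) ends in the lug; the black handle stands on the centre. It fits the base in one yaw only: seated, its x, y and yaw equal the base's, its origin 18.7 mm above the base's.
- lug (a point): Middle of the lug block at the front end of the tongue, 113 mm from the plate centre along -x and 34 mm above the ball bottoms. The block is 34 mm long (stage top's x), 24 mm wide (its y, the grasp width) and reaches from 21 to 47 mm above the ball bottoms. When parked it stands about 65 mm in front of the hood's open face.
- handle (a point): Grip point in the black handle block on the plate centre, 50 mm above the ball bottoms. The block is 50 mm long (stage top's x), 24 mm wide (its y, the grasp width) and reaches from the plate top (30 mm) to 66 mm above the ball bottoms.
- foot_cone (a point): Centre of the 18 mm ball foot at the front left, (-50, +42, 9) mm in the stage top's frame; it belongs in the cone cup.
- foot_groove (a point): Centre of the 18 mm ball foot at the front right, (-50, -42, 9) mm in the stage top's frame; it belongs in the V block.
- foot_flat (a point): Centre of the 18 mm ball foot at the rear, (+55, 0, 9) mm in the stage top's frame; it belongs on the flat pad.
- base: Fixed dark steel base plate, 170 mm (x) by 140 mm (y) by 10 mm, lying on the mat, with three steel seats on it. Origin: centre of its underside, z up. Nothing on it stands higher than 27 mm.
- seat_cone (a point): Where the ball centre lies when seated in the round cone cup (34 mm outside, 24 mm mouth, rim 27 mm above the mat, 45 degree flanks): (-50, +42, 27.7) mm in the base's frame.
- seat_groove (a point): Where the ball centre lies when seated in the square V block (34 mm; groove along base y, pointing at the cone; 24 mm mouth, edges 27 mm above the mat, 45 degree flanks): (-50, -42, 27.7) mm in the base's frame.
- seat_flat (a point): Where the ball centre lies when it stands mid on the flat round pad (34 mm across, top 18.7 mm above the mat): (+55, 0, 27.7) mm in the base's frame.
- hood: Fixed clear dust hood, 160 (y) x 136 (x) x 94 mm high, roof underside at 88 mm; walls left, right and behind, no floor. Open in front (-x), face at x = -50 mm, rear at x = +86 mm. Origin: on the mat where the plate centre is parked (within 6 mm; yaw within 0.06 rad of the hood's). The stage top leaves along the hood's -x; 120 mm of travel or more brings the plate wholly out.
- park (a point): The hood's origin: the point on the mat below the parked plate's centre.
- white_tape: Loose bystander: roll of white tape lying flat, 70 mm across, 24 mm high.
- loupe: Loose bystander: black eye loupe standing on the mat, 37 mm across, 34 mm high.

How it is judged:
By the outcome, as a careful person would: the job done as asked, in the order asked, and still so for the second after the job is handed in, with the robot touching nothing.
It also fails if it takes over 48 s, if anything falls off the work surface, if the arm or the gripper's body presses on something with over 40 N, if the wrist force passes 120 N, or if a joint passes its speed limit or range.

## Working session

There is one attempt and no reset: what is moved stays moved. The work goes in short steps, each a Python script; the robot and the scene stay as the last script left them, time stands still between calls to the robot, and variables do not carry over. Pictures are saved under pics/ and viewed, about 8 in all and at most 12, crops included, and the job is handed in when it is done.

```bash
mkdir -p pics; ls; python3 - <<'E'
from bench import *
import cv2,numpy as np
np.set_printoptions(precision=4,suppress=True)
print(grip_depth,get_obs())
for n in("scene","top"):
    p,d=camera(n);cv2.imwrite(f"pics/{n}0.png",p[:,:,::-1]);np.savez(f"{n}0.npz",p=p,d=d);print(n,calibration(n))
E
```

```text
pics
0.0188 {'time': 0.0, 'q': array([-0.7527,  0.6001, -0.0026,  1.6001,  0.0018,  0.9429, -0.0798]), 'joint_velocities': array([ 0.0013, -0.001 ,  0.0005, -0.0003, -0.0006,  0.0002, -0.0021]), 'effort': array([  0.0001, -76.5072,   1.4969, -25.2365,  -0.0525,   0.0168,
         0.0002]), 'eef_pos': array([0.5652, 0.4533, 0.2178]), 'ee_rot': array([-1.3587, -2.832 ,  0.0023]), 'ft_force': array([-0.4316,  0.4202, -0.3582]), 'moment': array([ 0.0282, -0.0105,  0.0712]), 'opening': 0.99843850655394}
scene {'intrinsics': array([[536.4675,   0.    , 325.0843],
       [  0.    , 536.4675, 240.349 ],
       [  0.    ,   0.    ,   1.    ]]), 'xyz': array([ 0.0561, -0.4851,  0.8777]), 'orientation': array([-2.2773,  0.9666, -0.3683])}
top {'intrinsics': array([[504.2275,   0.    , 317.1855],
       [  0.    , 504.2275, 241.5667],
       [  0.    ,   0.    ,   1.    ]]), 'xyz': array([0.4118, 0.0031, 0.966 ]), 'orientation': array([-2.1752,  2.1251, -0.1655])}
```

View pics/top0.png

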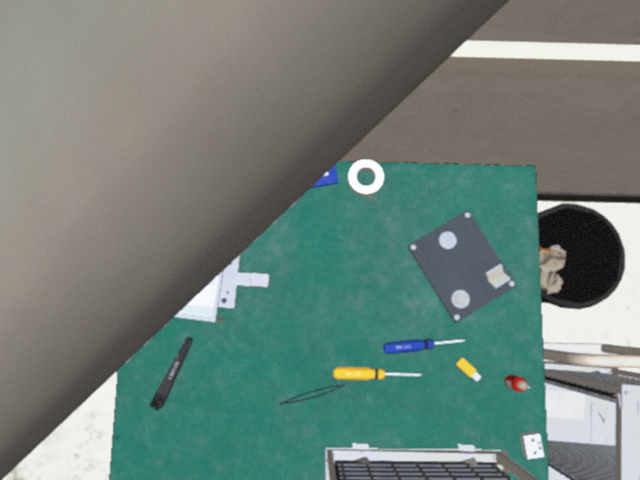

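View pics/scene0.png

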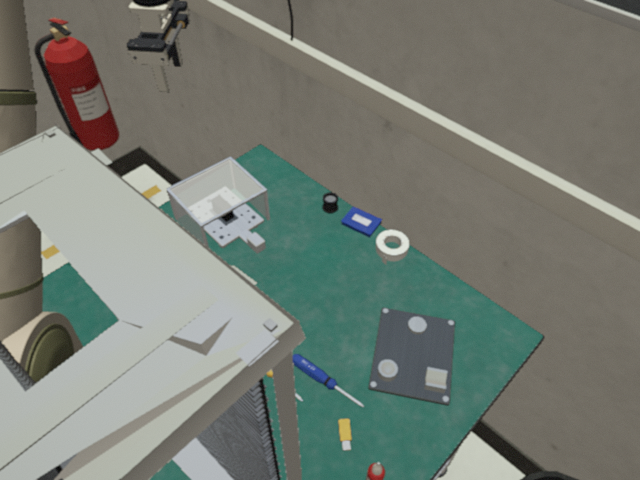

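Top view: the arm hides the upper left, and the lug is at (257,281). On the base, the flat pad is at (447,240), the cone cup at (460,298) and the V block at (497,275). The tape is at (366,177). The scene view shows the hood and stage (lug at 257,241) and the loupe (330,202).

```bash
cat > h.py <<'E'
from bench import *
import cv2,numpy as np
from scipy.spatial.transform import Rotation as R
np.set_printoptions(precision=4,suppress=True)
def ray(n,uv):
    c=calibration(n);uv=np.atleast_2d(np.array(uv,float))
    d=np.c_[uv,np.ones(len(uv))]@np.linalg.inv(c["intrinsics"]).T
    return c["xyz"],d@R.from_rotvec(c["orientation"]).as_matrix().T
def onplane(n,uv,z):
    o,d=ray(n,uv);return o+d*((z-o[2])/d[:,2])[:,None]
def cloud(n,d):
    v,u=np.mgrid[:480,:640];o,r=ray(n,np.c_[u.ravel(),v.ravel()])
    return (o+r*d.reshape(-1,1)).reshape(480,640,3)
def down(yaw): # tool z down, tool y axis along world angle yaw
    y=np.array([np.cos(yaw),np.sin(yaw),0]);z=np.array([0,0,-1.]);x=np.cross(y,z)
    return R.from_matrix(np.c_[x,y,z]).as_rotvec()
def snap(tag,names=("scene","top")):
    for n in names:
        p,d=camera(n);cv2.imwrite(f"pics/{n}{tag}.png",p[:,:,::-1]);np.savez(f"{n}{tag}.npz",p=p,d=d)
E
python3 - <<'E'
from h import *
t=np.load("top0.npz");s=np.load("scene0.npz")
C=cloud("top",t["d"]);S=cloud("scene",s["d"])
def q(n,cl,pts):
    for u,v in pts: print(n,(u,v),cl[v,u])
q("top",C,[(257,281),(228,285),(447,240),(460,298),(497,275),(366,161),(536,166),(120,400),(430,452),(350,465),(340,450),(430,470),(200,305),(180,317),(170,370),(425,280),(366,190),(590,350)])
q("sc",S,[(257,241),(235,225),(330,202),(395,240),(270,326),(54,132),(232,160),(170,190),(267,190),(210,205),(418,324),(388,368),(437,377),(228,217),(150,320),(415,340),(540,337),(262,147),(240,270),(100,300)])
# base seats & body from top: brightness inside base
hsv=cv2.cvtColor(t["p"],cv2.COLOR_RGB2HSV)
roi=np.zeros((480,640),np.uint8);roi[205:325,405:520]=1
g=cv2.cvtColor(t["p"],cv2.COLOR_RGB2GRAY)
for nm,im in(("top",t["p"]),("sc",s["p"])):
    hsv=cv2.cvtColor(im,cv2.COLOR_RGB2HSV);g=hsv[...,2]
    m=((g>130)&(hsv[...,1]<70)).astype(np.uint8)
    n,l,st,ce=cv2.connectedComponentsWithStats(m)
    for i in range(1,n):
        if 20<st[i,4]<4000: print(nm,st[i],ce[i])
big=[]
for im,x0,y0,w,h,f in((t["p"],400,205,120,120,4),(s["p"],160,150,120,120,4)):
    big.append(cv2.resize(im[y0:y0+h,x0:x0+w],None,fx=3.3,fy=3.3,interpolation=cv2.INTER_CUBIC))
cv2.imwrite("pics/crop0.png",np.hstack(big)[:,:,::-1])
E
```

```text
top (257, 281) [0.4708 0.1042 0.0476]
top (228, 285) [0.4633 0.1592 0.0311]
top (447, 240) [ 0.5591 -0.251   0.0184]
top (460, 298) [ 0.4497 -0.2741  0.0171]
top (497, 275) [ 0.495  -0.3466  0.0131]
top (366, 161) [ 0.7082 -0.0943  0.0267]
top (536, 166) [ 0.8385 -0.6139 -0.393 ]
top (120, 400) [0.2495 0.3516 0.0038]
top (430, 452) [ 0.1731 -0.2152  0.0166]
top (350, 465) [ 0.1564 -0.0692  0.0466]
top (340, 450) [ 0.1731 -0.0533  0.016 ]
top (430, 470) [ 0.1581 -0.2021  0.0721]
top (200, 305) [0.4246 0.1951 0.0928]
top (180, 317) [0.4035 0.2284 0.0917]
top (170, 370) [0.3064 0.2604 0.0153]
top (425, 280) [ 0.4828 -0.2111  0.0058]
top (366, 190) [ 0.6518 -0.0952  0.0228]
top (590, 350) [ 0.3292 -0.8109 -0.5273]
sc (257, 241) [0.4723 0.092  0.0486]
sc (235, 225) [0.4784 0.1711 0.0306]
sc (330, 202) [0.6679 0.0736 0.0312]
sc (395, 240) [ 0.6997 -0.0876  0.0078]
sc (270, 326) [ 0.1683 -0.3314  0.5681]
sc (54, 132) [ 0.1692 -0.0419  0.5685]
sc (232, 160) [0.5645 0.2719 0.0958]
sc (170, 190) [0.4175 0.2965 0.0904]
sc (267, 190) [ 0.6162  0.2258 -0.    ]
sc (210, 205) [0.4476 0.2015 0.0921]
[... 1756 characters left out ...]
] [392.155  242.0153]
sc [231 265  26  20 124] [244.1613 274.7661]
sc [383 308   6   5  24] [385.3333 310.125 ]
sc [  2 311  50  52 730] [ 21.3096 337.1822]
sc [408 316  19  16 239] [416.9958 323.8033]
sc [448 320   6   5  26] [450.5 322. ]
sc [378 359  20  19 289] [387.5744 367.827 ]
sc [426 367  22  22 386] [436.0311 377.3912]
sc [370 381   7   6  33] [373.0909 383.697 ]
sc [334 386  30  21 128] [348.7734 395.7344]
sc [295 393   8   8  37] [298.1892 396.5676]
sc [442 396   7   6  34] [445.3235 398.4118]
sc [ 434  432   91   48 2291] [478.6582 462.9869]
sc [ 172  437   62   43 1403] [199.3671 462.6821]
sc [342 440   9  11  84] [345.9405 444.9167]
sc [373 462   9  13  89] [376.8202 468.1236]
```

View pics/crop0.png

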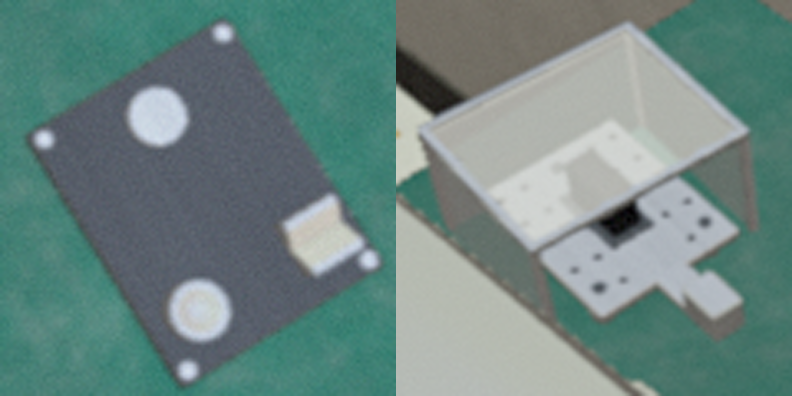

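Crops: the base's V block (rim edges visible), cone and pad are clear. The lug block and front plate edge stick out in front of the hood, and the handle is dark under the roof. Next I compute the poses and the arm's planar geometry, because a tall box (top z≈0.57) stands beside the robot.

```bash
python3 - <<'E'
from h import *
from scipy.optimize import least_squares
t=np.load("top0.npz");s=np.load("scene0.npz")
sc=onplane("scene",[(385.33,310.13),(450.5,322),(373.09,383.7),(445.32,398.42)],.012)
tp=onplane("top",[(412.91,246.69),(466.95,214.57),(456.57,316.77)],.012)
print("sc screws",sc[:,:2],sc.mean(0)); print("top",tp[:,:2],(tp[1]+tp[2])/2)
def yaw(a,b): return np.degrees(np.arctan2(*(b-a)[[1,0]]))
print("yaw sc",yaw(sc[2],sc[0]),yaw(sc[3],sc[1]),"top",yaw(tp[2],tp[0]), "y-90", yaw(sc[3],sc[2])-90,yaw(sc[1],sc[0])-90,yaw(tp[1],tp[0])-90)
print("flat",onplane("top",(447.36,239.78),.0187),onplane("scene",(417.,323.8),.0187))
print("cone",onplane("top",(460.21,298.59),.025),onplane("scene",(387.57,367.83),.024))
for n,f in(("top",t),("scene",s)):
    C=cloud(n,f["d"]);hsv=cv2.cvtColor(f["p"],cv2.COLOR_RGB2HSV)
    near=(abs(C[...,0]-.47)<.06)&(abs(C[...,1]-.11)<.05)
    m=near&(C[...,2]>.041)&(C[...,2]<.056)&(hsv[...,2]>120)
    P=np.argwhere(m)[:,::-1]; W=onplane(n,P,.047)[:,:2].astype(np.float32)
    print(n,len(P),"lug top rect",cv2.minAreaRect(W*1000))
    # plate front edge: white pixels below .04
    m=(abs(C[...,0]-.48)<.1)&(C[...,1]>.11)&(C[...,1]<.2)&(C[...,2]>.02)&(C[...,2]<.038)&(hsv[...,1]<60)
    P=np.argwhere(m)[:,::-1];W=onplane(n,P,.03)
    x=W[:,0];bins=np.arange(.38,.56,.005);e=[(b,np.percentile(W[(x>=b)&(x<b+.005),1],3)) for b in bins if ((x>=b)&(x<b+.005)).sum()>4]
    print(np.array(e).T)
# planar arm
D=[]
for r in np.linspace(.45,.95,6):
  for z in(.1,.25):
    q=ik([r*np.cos(-.3),r*np.sin(-.3),z],down(0.9))
    if q is not None: D.append([r,z,*q])
D=np.array(D);print(D)
def f(p):
    h,a,b,c=p; return np.r_[a*np.sin(D[:,3])+b*np.sin(D[:,3]+D[:,5])-D[:,0], h+a*np.cos(D[:,3])+b*np.cos(D[:,3]+D[:,5])-D[:,1]]
r=least_squares(lambda p:f([p[0],p[1],p[2],0]),[.1,.5,.5]);print(r.x,abs(r.fun).max())
E
```

```text
sc screws [[ 0.5466 -0.1871]
 [ 0.6117 -0.292 ]
 [ 0.4159 -0.2679]
 [ 0.4809 -0.3734]] [ 0.5138 -0.2801  0.012 ]
top [[ 0.5456 -0.1871]
 [ 0.6107 -0.2921]
 [ 0.4148 -0.2685]] [ 0.5127 -0.2803  0.012 ]
yaw sc 31.724942841146195 31.92544260062593 top 31.905297901239678 y-90 31.627096132371747 31.849801971619158 31.8429902993895
flat [[ 0.5595 -0.2516  0.0187]] [[ 0.5607 -0.2509  0.0187]]
cone [[ 0.4483 -0.2722  0.025 ]] [[ 0.451  -0.2699  0.024 ]]
top 241 lug top rect ((473.58795166015625, 99.81658935546875), (33.51240158081055, 23.868072509765625), 84.2455062866211)
[[0.42   0.425  0.43   0.435  0.44   0.445  0.45   0.455  0.46   0.465
  0.47   0.475  0.48   0.485  0.49   0.495  0.5    0.505  0.51  ]
 [0.1479 0.1466 0.1457 0.1453 0.1459 0.1456 0.1441 0.1444 0.1138 0.1215
  0.1215 0.1195 0.12   0.1211 0.1423 0.1424 0.1409 0.141  0.1412]]
scene 154 lug top rect ((473.78314208984375, 98.78150939941406), (33.95949935913086, 24.893388748168945), 84.48406219482422)
[[0.4    0.42   0.425  0.43   0.435  0.44   0.445  0.45   0.455  0.46
  0.465  0.47   0.475  0.48   0.485  0.49   0.495  0.5   
[... 523 characters left out ...]
543  0.3524  0.057   1.9706 -0.0269  0.8193  1.1263]
 [ 0.65    0.1     0.2505  0.6485 -0.0579  1.8709  0.0598  0.6239  1.0558]
 [ 0.65    0.25    0.1698  0.4766  0.064   1.7518 -0.037   0.9144  1.1492]
 [ 0.75    0.1     0.2635  0.7496 -0.0662  1.6212  0.0646  0.7729  1.0687]
 [ 0.75    0.25    0.2161  0.605   0.014   1.5038 -0.0093  1.0329  1.1324]
 [ 0.85    0.1     0.2659  0.8666 -0.0643  1.3397  0.0608  0.9372  1.0883]
 [ 0.85    0.25    0.2347  0.7468 -0.0028  1.2161  0.002   1.1787  1.1319]
 [ 0.95    0.1     0.263   1.0108 -0.0579  0.9968  0.0541  1.1352  1.1094]
 [ 0.95    0.25    0.2419  0.9196 -0.0044  0.8475  0.0036  1.3745  1.1385]]
[-0.0549  0.6475  0.4445] 0.003077114644253587
```

```bash
python3 - <<'E'
from h import *
s=np.load("scene0.npz");S=cloud("scene",s["d"])
for v in range(0,480,24):
    print(v,' '.join("%d:(%.2f,%.2f,%.2f)"%(u,*S[v,u]) for u in range(4,310,24) if s["d"][v,u]>0 and S[v,u,2]>.12 and abs(S[v,u,0])<.8 and abs(S[v,u,1])<.8))
t=np.load("top0.npz");T=cloud("top",t["d"]);print("top")
for v in range(0,480,40):
    print(v,' '.join("%d:(%.2f,%.2f,%.2f)"%(u,*T[v,u]) for u in range(4,640,40) if t["d"][v,u]>0 and T[v,u,2]>.05))
E
```

```text
0 4:(0.21,0.09,0.63) 148:(0.54,0.43,0.40) 172:(0.59,0.43,0.39)
24 4:(0.20,0.08,0.61) 148:(0.53,0.43,0.36) 172:(0.59,0.44,0.34)
48 4:(0.19,0.07,0.60) 28:(0.22,0.09,0.58) 148:(0.50,0.39,0.34) 172:(0.55,0.40,0.32)
72 4:(0.18,0.06,0.58) 28:(0.20,0.07,0.56)
96 4:(0.16,0.05,0.56) 28:(0.19,0.06,0.55)
120 4:(0.15,0.05,0.54) 28:(0.18,0.05,0.53)
144 4:(0.14,0.04,0.52) 28:(0.15,-0.03,0.56) 52:(0.16,-0.05,0.56) 76:(0.18,-0.06,0.56)
168 4:(0.12,-0.05,0.56) 28:(0.13,-0.06,0.56) 52:(0.14,-0.09,0.57) 76:(0.16,-0.09,0.56) 100:(0.17,-0.11,0.56)
192 4:(0.10,-0.09,0.57) 28:(0.12,-0.09,0.56) 52:(0.13,-0.11,0.56) 76:(0.14,-0.12,0.57) 100:(0.16,-0.13,0.56) 124:(0.17,-0.15,0.56)
216 4:(0.09,-0.11,0.56) 28:(0.11,-0.08,0.53) 52:(0.12,-0.13,0.57) 76:(0.13,-0.15,0.56) 100:(0.14,-0.16,0.56) 124:(0.16,-0.17,0.56) 148:(0.17,-0.19,0.56)
240 4:(0.09,0.00,0.45) 28:(0.11,0.01,0.43) 52:(0.11,-0.16,0.56) 76:(0.12,-0.17,0.56) 100:(0.13,-0.18,0.56) 124:(0.14,-0.19,0.56) 148:(0.16,-0.21,0.56) 172:(0.17,-0.22,0.56) 196:(0.18,-0.23,0.56)
264 4:(0.08,-0.00,0.43) 28:(0.09,-0.00,0.41) 76:(0.11,-0.19,0.57) 100:(0.12,-0.20,0.56) 
[... 3638 characters left out ...]
,0.90) 84:(0.43,0.03,0.90) 124:(0.43,0.03,0.90) 164:(0.43,0.02,0.90) 204:(0.43,0.02,0.89) 244:(0.43,0.01,0.89) 284:(0.43,0.01,0.88)
240 4:(0.42,0.05,0.89) 44:(0.42,0.04,0.89) 84:(0.42,0.04,0.89) 124:(0.42,0.03,0.89) 164:(0.42,0.03,0.89) 204:(0.42,0.02,0.89) 244:(0.42,0.02,0.88)
280 4:(0.42,0.05,0.89) 44:(0.42,0.04,0.89) 84:(0.42,0.04,0.89) 124:(0.42,0.03,0.89) 164:(0.42,0.03,0.88) 204:(0.42,0.02,0.87)
320 4:(0.41,0.05,0.88) 44:(0.41,0.05,0.88) 84:(0.41,0.04,0.88) 124:(0.41,0.04,0.87) 164:(0.41,0.03,0.86) 204:(0.40,0.19,0.09)
360 4:(0.40,0.06,0.87) 44:(0.40,0.05,0.87) 84:(0.40,0.05,0.87) 124:(0.40,0.04,0.85)
400 4:(0.39,0.06,0.86) 44:(0.39,0.06,0.86) 84:(0.39,0.06,0.84)
440 4:(0.38,0.07,0.85)
```

```bash
python3 - <<'E'
from h import *
H=onplane("scene",[(266.7,189.4),(201.5,225.2)],.094);print("hood face",H)
d=(H[0]-H[1])[:2];print("hood yaw",np.degrees(np.arctan2(d[1],d[0]))+90,np.linalg.norm(d),"mid",H.mean(0))
M=R.from_rotvec(get_obs()["ee_rot"]).as_matrix();print("start jaw yaw",np.degrees(np.arctan2(M[1,1],M[0,1])))
for nm,p,a in(("lug",(.4737,.0993,.016),84.4),("out",(.459,-.05,.016),84.4),("handle",(.47,.063,.033),84.4),("base",(.5133,-.2802,.055),31.8)):
  for k in(90,-90):
    for z in (p[2],.16): print(nm,k,z,ik([p[0],p[1],z],down(np.radians(a+k))))
E
```

```text
hood face [[0.557  0.1514 0.094 ]
 [0.4008 0.1683 0.094 ]]
hood yaw 83.83026991843951 0.15714732815814364 mid [0.4789 0.1599 0.094 ]
start jaw yaw 38.731986977539954
lug 90 0.016 [-0.0685  0.6902 -0.3686  2.2758  0.8479  0.3109  1.8625]
lug 90 0.16 [ 0.1453  0.467  -0.6406  2.1713  0.4676  0.6396  2.2168]
lug -90 0.016 [-0.3566  0.6722  0.0474  2.2943 -0.1674  0.1781 -0.2525]
lug -90 0.16 [-0.4476  0.4069  0.1673  2.207  -0.1293  0.5365 -0.2802]
out 90 0.016 [ 0.221   0.6778 -0.3384  2.3273  0.914   0.266   2.1006]
out 90 0.16 [ 0.4531  0.4403 -0.6285  2.218   0.4538  0.6085  2.5346]
out -90 0.016 [-0.0406  0.6644  0.0379  2.344  -0.1736  0.1355  0.0635]
out -90 0.16 [-0.156   0.3858  0.1894  2.2543 -0.1451  0.5122  0.0487]
handle 90 0.033 [ 0.0324  0.6571 -0.4092  2.2895  0.8195  0.339   1.9551]
handle 90 0.16 [ 0.2174  0.4558 -0.6379  2.1918  0.4634  0.6266  2.2893]
handle -90 0.033 [-0.2927  0.634   0.0572  2.3103 -0.1705  0.2009 -0.1772]
handle -90 0.16 [-0.3812  0.3974  0.1725  2.2277 -0.1328  0.5257 -0.2046]
base 90 0.055 [ 0.6511  0.6818 -0.3694  2.0319  0.4831  0.512   2.056 ]
base 90 0.16 [ 0.6372  0.5235 -0.3379  1.9668  0.2624  0.6932  2.2638]
base -90 0.055 [ 0.2027  0.6816  0.3013  2.0617 -0.4362  0.4585 -0.1804]
base -90 0.16 [ 0.0956  0.5417  0.4534  2.0017 -0.3685  0.6777 -0.2324]
```

```bash
python3 - <<'E'
from h import *
o=down(np.radians(-5.6))
command_gripper(.55)
movep([.4737,.0993,.12],o); print(get_obs()["time"],get_obs()["q"],get_obs()["ft_force"],get_obs()["effort"])
movel([.4737,.0993,.017],feed=.1,f_stop=8) and print("STOP"); print(get_obs()["time"],get_obs()["eef_pos"])
snap("1")
E
```

```text
2.3583 [-0.4206  0.4753  0.132   2.2378 -0.1445  0.4346 -0.2678] [ 1.0372 -0.4563 -0.2373] [  0.622  -54.2991   2.9987 -12.5902  -0.015    0.0176  -0.0046]
3.5417 [0.474  0.0994 0.0174]
```

View pics/scene1.png

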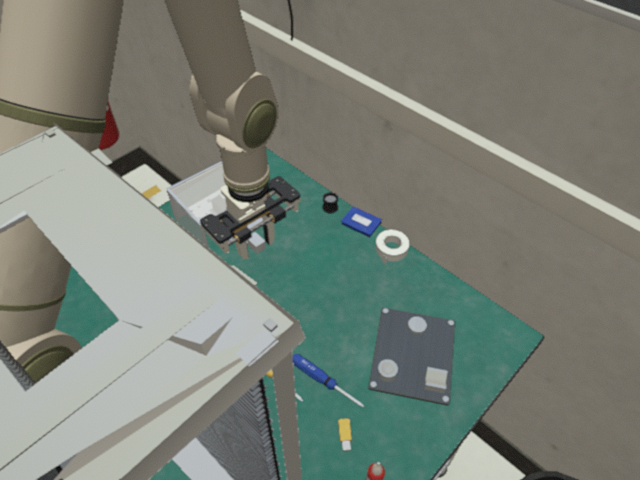

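Fingers straddle the lug at (257,240) and nothing else is touched. Before pulling towards −y I check the arm's clearance to the white cabinet, whose corner is at (54,132), by fitting the kinematics.

```bash
cat > fit.py <<'E'
from h import *
from scipy.optimize import least_squares
from scipy.linalg import expm
rng=np.random.default_rng(0);D=[]
for i in range(400):
    r=rng.uniform(.45,.9);a=rng.uniform(-.7,.9);p=[r*np.cos(a),r*np.sin(a),rng.uniform(.05,.35)]
    o=(R.from_rotvec(rng.normal(0,.25,3))*R.from_rotvec(down(rng.uniform(-1.5,1.5)))).as_rotvec()
    try:q=ik(p,o)
    except IKError:q=None
    if q is not None:D.append(np.r_[q,p,o])
    if len(D)>=80:break
D=np.array(D)
# chain: T = prod Rot(axis_i,q_i) Trans(t_i); ideal axes -z,y,-z,y,-z,y,-z with free offsets
AX=[[0,0,-1],[0,1,0],[0,0,-1],[0,1,0],[0,0,-1],[0,1,0],[0,0,-1]]
def fk(P,q,sg,all=False):
    p=np.zeros(3);A=R.identity();J=[]
    for i in range(7):
        p=p+A.apply(P[3*i:3*i+3]);J.append(p);A=A*R.from_rotvec(np.array(AX[i])*sg[i]*q[i])
    p=p+A.apply(P[21:24]);A=A*R.from_rotvec(P[24:27]);J.append(p)
    return (p,A,np.array(J)) if all else (p,A)
if __name__=="__main__":
    def res(P,sg):
        e=[]
        for d in D:
            p,A=fk(P,d[:7],sg);e+=[p-d[7:10],.3*(A.inv()*R.from_rotvec(d[10:])).as_rotvec()]
        return np.r_[np.ravel(e),.0005*P[:24]]
    best=None
    for s5 in(1,-1):
      for s7 in(1,-1):
       for s3 in (1,-1):
        sg=[1,1,s3,1,s5,1,s7]
        P=np.zeros(27);P[2]=.36;P[8]=.3;P[11]=.35;P[14]=.2;P[17]=.24;P[23]=.42
        f=least_squares(res,P,args=(sg,),max_nfev=12,kwargs={})
        if best is None or f.cost<best[0]:best=(f.cost,sg,f.x)
    print(len(D),best[0],best[1]);f=least_squares(res,best[2],args=(best[1],),max_nfev=60);P=f.x
    print(abs(f.fun[:-24]).max());print(P.reshape(9,3));np.savez("fk.npz",P=P,sg=best[1])
    o=get_obs();print(fk(P,o["q"],best[1],True)[2],o["eef_pos"])
    f=np.load("scene1.npz");S=cloud("scene",f["d"])
    for v in range(0,400,20):
        print(v,' '.join("%d:(%.2f,%.2f,%.2f)"%(u,*S[v,u]) for u in range(0,280,20) if f["d"][v,u]>0 and S[v,u,2]>.25 and not abs(S[v,u,2]-.565)<.008))
    print("frame corner/edge",S[132,50],S[140,30],S[150,3])
E
timeout 550 python3 fit.py
```

```text
80 5.0706200479038234e-08 [1, 1, 1, 1, 1, 1, 1]
1.5962092647647808e-08
[[ 0.     -0.      0.1418]
 [ 0.     -0.015   0.1418]
 [-0.     -0.015   0.3235]
 [ 0.     -0.0132  0.3235]
 [-0.     -0.0132  0.2211]
 [ 0.     -0.0002  0.2211]
 [-0.     -0.0002  0.1697]
 [-0.     -0.      0.1697]
 [ 0.      0.      1.5708]]
[[ 0.     -0.      0.1418]
 [ 0.0053 -0.014   0.2836]
 [ 0.1983  0.0428  0.5373]
 [ 0.3902  0.1011  0.7914]
 [ 0.434   0.0941  0.5744]
 [ 0.4737  0.0995  0.3569]
 [ 0.4739  0.0994  0.1872]
 [ 0.474   0.0994  0.0176]] [0.474  0.0994 0.0176]
0 20:(0.21,0.05,0.64) 40:(0.23,0.03,0.64) 60:(0.24,0.02,0.64) 80:(0.26,0.02,0.64) 100:(0.27,0.02,0.63) 120:(0.30,0.03,0.62) 180:(0.39,0.07,0.57) 200:(0.41,0.05,0.58) 240:(0.84,0.54,0.26) 260:(0.84,0.46,0.29)
20 20:(0.21,0.04,0.63) 40:(0.22,0.03,0.63) 60:(0.23,0.02,0.63) 80:(0.25,0.01,0.62) 100:(0.27,0.01,0.62) 120:(0.29,0.03,0.60) 180:(0.40,0.09,0.54) 200:(0.41,0.06,0.55) 220:(0.43,0.05,0.54) 240:(0.47,0.06,0.53)
40 0:(0.19,0.07,0.61) 20:(0.20,0.04,0.62) 40:(0.21,0.02,0.62) 60:(0.22,0.01,0.61) 80:(0.24,0.01,0.61) 100:(0.26,0.01,0.60) 180:(
[... 988 characters left out ...]
.10,-0.02,0.46) 40:(0.11,-0.03,0.45)
260 0:(0.07,-0.01,0.44) 20:(0.09,-0.02,0.44) 40:(0.10,-0.03,0.43) 60:(0.12,-0.03,0.41)
280 0:(0.06,-0.02,0.42) 20:(0.08,-0.03,0.42) 40:(0.09,-0.03,0.41) 60:(0.11,-0.03,0.39)
300 0:(0.05,-0.02,0.41) 20:(0.07,-0.03,0.40) 40:(0.08,-0.04,0.39) 60:(0.10,-0.03,0.36)
320 0:(0.04,-0.03,0.39) 20:(0.05,-0.04,0.38) 40:(0.07,-0.04,0.36)
340 0:(0.03,-0.05,0.38) 20:(0.04,-0.04,0.35) 40:(0.06,-0.05,0.34) 60:(0.07,-0.04,0.32)
360 20:(0.03,-0.06,0.35) 40:(0.05,-0.06,0.33) 60:(0.06,-0.06,0.30) 200:(0.12,-0.31,0.55)
380 20:(0.03,-0.19,0.49) 40:(0.03,-0.07,0.32) 260:(0.16,-0.33,0.50)
frame corner/edge [ 0.1668 -0.0387  0.568 ] [ 0.1501 -0.0305  0.5639] [0.1337 0.0167 0.5342]
```

Kinematics are recovered exactly. Now I compute the upper-arm clearance to the cabinet for each pose, and the best redundant posture.

```bash
cat > ns.py <<'E'
from fit import *   # reuses fk (resamples D cheaply)
K=np.load("fk.npz");P=K["P"];sg=K["sg"]
lo=np.array([-2.57,-.35,-1.29,.11,-1.05,.11,-2.63])+.02;hi=np.array([2.57,1.97,1.29,2.56,4.19,1.86,2.63])-.02
BL=np.array([-.2,-.36,0]);BH=np.array([.18,-.033,.57])
def clear(q):  # upper arm + forearm axis to cabinet (starting above the shoulder housing), less link radius
    J=fk(P,q,sg,True)[2]
    seg=np.r_[np.linspace(J[1],J[3],60)[22:],np.linspace(J[3],J[5],40)]
    return np.linalg.norm(np.maximum(0,np.maximum(BL-seg,seg-BH)),axis=1).min()-.068
def solve(p,o,q1,q0):
    def r(x):
        q=np.r_[q1,x];pp,A=fk(P,q,sg);return np.r_[pp-p,.3*(A.inv()*R.from_rotvec(o)).as_rotvec()]
    f=least_squares(r,np.clip(q0[1:],lo[1:]+1e-3,hi[1:]-1e-3),bounds=(lo[1:],hi[1:]))
    return np.r_[q1,f.x] if f.cost<1e-10 else None
E
sed -i 's/^for i in range(400)/for i in range(400 if __name__=="__main__" else 0)/' fit.py
python3 - <<'E'
from ns import *
q=get_obs()["q"];print("now",clear(q))
for nm,p,a in(("lug",(.4737,.0993,.017),-5.6),("out",(.459,-.04,.017),-5.6),("handleup",(.47,.073,.11),-5.6),("handle",(.47,.073,.035),-5.6),("baseup",(.5133,-.2802,.13),-58.2),("base",(.5133,-.2802,.053),-58.2)):
    o=down(np.radians(a));k=ik(p,o);print(nm,"ik",k,clear(k))
    for q1 in np.arange(-.8,.25,.15):
        s=solve(np.array(p),o,q1,k)
        if s is not None:print("   ",s,round(clear(s),3))
E
```

```text
now -0.006091386084296949
lug ik [-0.3603  0.6704  0.0527  2.2942 -0.1833  0.1807 -0.2363] -0.006039027510379172
    [-0.5     0.6903  0.2593  2.303  -0.7894  0.2321  0.3798] 0.016
    [-0.35    0.6697  0.0378  2.2935 -0.1311  0.1802 -0.2891] -0.008
    [-0.2     0.6705 -0.1785  2.284   0.5204  0.2237 -0.9477] -0.03
    [-0.05    0.6921 -0.3954  2.2742  0.8727  0.3266 -1.3045] -0.053
    [ 0.1     0.7383 -0.6199  2.2647  1.0616  0.4643 -1.4961] -0.068
    [ 0.25    0.8209 -0.8636  2.2556  1.183   0.6446 -1.6194] -0.068
out ik [-0.0481  0.6611  0.017   2.345  -0.0771  0.136  -0.0561] -0.0539110822865562
    [-0.2     0.6805  0.2407  2.3544 -0.8991  0.1928  0.7808] -0.03
    [-0.05    0.6612  0.0198  2.3451 -0.0897  0.1359 -0.0433] -0.054
    [ 0.1     0.663  -0.1957  2.3356  0.6714  0.1936 -0.815 ] -0.068
    [ 0.25    0.6853 -0.4121  2.3259  0.9901  0.308  -1.1418] -0.068
handleup ik [-0.3588  0.4859  0.1187  2.2647 -0.1433  0.3975 -0.2192] -0.01940808705490655
    [-0.8     0.6186  0.797   2.2903 -0.8761  0.5704  0.5877] 0.047
    [-0.65    0.543   0.545   2.2821 -0.6396  0.4654  0.
[... 857 characters left out ...]

    [ 0.25    0.7416 -0.7714  2.2707  1.0792  0.5634 -1.476 ] -0.068
baseup ik [ 0.2207  0.56    0.2673  2.0171 -0.2527  0.5956 -0.3565] -0.068
    [-0.2     0.7764  1.0042  2.0418 -0.9043  0.8514  0.324 ] -0.025
    [-0.05    0.6488  0.7011  2.0336 -0.6556  0.6937  0.0604] -0.053
    [ 0.1     0.5867  0.4521  2.0247 -0.428   0.6221 -0.1764] -0.068
    [ 0.25    0.5557  0.2236  2.0152 -0.2111  0.5922 -0.399 ] -0.068
base ik [ 0.2586  0.6741  0.2158  2.0589 -0.3194  0.4396 -0.2968] -0.068
    [-0.05    0.7938  0.723   2.0783 -0.9284  0.6301  0.312 ] -0.051
    [ 0.1     0.7153  0.464   2.0691 -0.6541  0.5034  0.0368] -0.068
    [ 0.25    0.6756  0.2288  2.0595 -0.3384  0.4415 -0.278 ] -0.068
```

```bash
cat >> ns.py <<'E'
BOX=[(np.array([-.2,-.345,.53]),np.array([.178,-.035,.57])),(np.array([.13,-.08,0]),np.array([.178,-.035,.57]))]
def clear(q,rad=.056):
    J=fk(P,q,sg,True)[2];seg=np.r_[np.linspace(J[1],J[3],60)[10:],np.linspace(J[3],J[5],40),np.linspace(J[5],J[6],10)]
    return min(np.linalg.norm(np.maximum(0,np.maximum(l-seg,seg-h)),axis=1).min() for l,h in BOX)-rad
def tilted(yaw,t): # tilt about jaw axis by t; grasp point stays the same when tcp offset below is used
    return R.from_rotvec(down(yaw))*R.from_rotvec([0,t,0])
def tcp(g,A): return np.array(g)+A.apply([0,0,grip_depth])
E
python3 - <<'E'
from ns import *
q=get_obs()["q"];print("now",clear(q))
for nm,g,a in(("out",(.459,-.04,.036),-5.6),("handle",(.47,.073,.053),-5.6),("handleup",(.47,.073,.12),-5.6),("baseup",(.5133,-.2802,.14),-58.2),("base",(.5133,-.2802,.072),-58.2)):
  for t in(-25,-15,0,15,25):
    A=tilted(np.radians(a),np.radians(t));o=A.as_rotvec();p=tcp(g,A);k=ik(p,o);best=None
    if k is None: print(nm,t,"no ik");continue
    for q1 in np.arange(-1.,.9,.05):
        s=solve(p,o,q1,k)
        if s is not None and (best is None or clear(s)>best[0]):best=(clear(s),s)
    print(nm,t,"ikclear",round(clear(k),3),"best",best)
E
```

```text
now -0.00010904926999284054
out -25 ikclear 0.035 best (np.float64(0.05013289024207516), array([-0.85  ,  0.9676,  0.881 ,  2.3383, -0.9367,  0.34  ,  0.6335]))
out -15 ikclear 0.013 best (np.float64(0.031051185374541497), array([-0.65  ,  0.8241,  0.6878,  2.3564, -0.9946,  0.2748,  0.7605]))
out 0 ikclear -0.04 best (np.float64(-0.0128902891534435), array([ 0.7   ,  0.9753, -1.1778,  2.2989,  1.3056,  0.9148, -1.484 ]))
out 15 ikclear -0.053 best (np.float64(-0.02296665529765294), array([ 0.85  ,  0.9676, -1.1167,  2.2892,  1.2016,  0.6199, -1.2134]))
out 25 ikclear -0.051 best (np.float64(-0.045157584194328936), array([ 0.85  ,  0.9052, -0.9068,  2.2738,  0.7868,  0.3321, -0.6908]))
handle -25 ikclear 0.051 best (np.float64(0.06142854153482539), array([-1.    ,  0.8855,  0.7796,  2.2314, -0.4438,  0.4558, -0.0503]))
handle -15 ikclear 0.035 best (np.float64(0.06259842148455633), array([-1.    ,  0.9223,  0.9534,  2.2823, -1.0106,  0.5544,  0.6041]))
handle 0 ikclear -0.006 best (np.float64(0.020465894842468253), array([-0.55  ,  0.6772,  0.411 ,  2.3214, -0.9525,  0.3123,  0.6086]
[... 1575 characters left out ...]
587, -0.0473,  2.1479, -0.9993,  0.4494,  0.5128]))
base -25 ikclear -0.021 best (np.float64(0.002509536770192722), array([-0.35  ,  1.0944,  1.0928,  1.9158, -0.6891,  0.9231,  0.0208]))
base -15 ikclear -0.041 best (np.float64(0.0029620533634032234), array([-0.35  ,  1.154 ,  1.2566,  1.9892, -1.0154,  1.0249,  0.3646]))
base 0 ikclear -0.056 best (np.float64(-0.02954397061445504), array([-0.1   ,  0.8337,  0.8198,  2.0811, -1.0103,  0.6933,  0.3946]))
base 15 ikclear -0.056 best (np.float64(-0.056), array([ 0.45  ,  0.659 ,  0.1151,  2.1411, -0.9591,  0.372 ,  0.4276]))
base 25 ikclear -0.056 best (np.float64(-0.056), array([ 0.85  ,  0.6961, -0.3402,  2.1669, -0.9684,  0.2217,  0.5289]))
```

```bash
python3 - <<'E'
from ns import *
o=get_obs();J=fk(P,o["q"],sg,True)[2];u=(J[3]-J[1])/np.linalg.norm(J[3]-J[1])
f=np.load("scene1.npz");S=cloud("scene",f["d"]).reshape(-1,3)[f["d"].ravel()>0]
v=S-J[1];a=v@u;r=np.linalg.norm(v-a[:,None]*u,axis=1)
for b in np.arange(-.05,.7,.05):
    m=(a>b)&(a<b+.05)&(r<.13)&(abs(S[:,2]-.565)>.02)
    if m.sum()>20:print("axis",round(b,2),m.sum(),np.percentile(r[m],[2,20,50,80,95]))
f=np.load("scene0.npz");S=cloud("scene",f["d"]);T=(abs(S[...,2]-.565)<.006)&(S[...,0]<.3)&(S[...,0]>-.3)
W=S[T]
for x in np.arange(.0,.19,.01):
    m=abs(W[:,0]-x)<.005
    if m.any():print("x%.2f y max %.3f min %.3f n%d"%(x,W[m,1].max(),W[m,1].min(),m.sum()),end="; ")
print()
p1=(.5133,-.2802)
for nm,z in(("baseup",.14),("base",.072)):
  for t in(-20,-30,-38,-46):
    A=tilted(np.radians(-58.2),np.radians(t));rv=A.as_rotvec();p=tcp((*p1,z),A);k=ik(p,rv)
    if k is None:print("noik",t);continue
    c=[(clear(s),s) for s in (solve(p,rv,q1,k) for q1 in np.arange(-1,.3,.03)) if s is not None]
    print(nm,t,round(clear(k),3),max(c,key=lambda e:e[0]))
E
```

```text
axis 0.0 829 [0.0559 0.0586 0.0617 0.0649 0.0735]
axis 0.05 2732 [0.0418 0.0437 0.0474 0.0555 0.0734]
axis 0.1 2628 [0.044  0.0457 0.0469 0.0484 0.05  ]
axis 0.15 2655 [0.0462 0.0476 0.0488 0.0502 0.0514]
axis 0.2 334 [0.0474 0.0489 0.0498 0.0507 0.0515]
axis 0.25 392 [0.0496 0.0507 0.0515 0.0526 0.0533]
axis 0.3 1228 [0.0504 0.0523 0.0535 0.0549 0.0558]
axis 0.35 4683 [0.0487 0.05   0.051  0.0518 0.0525]
axis 0.4 3924 [0.0474 0.0487 0.0497 0.0508 0.0521]
x0.00 y max -0.290 min -0.299 n138; x0.01 y max -0.259 min -0.309 n981; x0.02 y max -0.239 min -0.315 n1731; x0.03 y max -0.221 min -0.329 n2153; x0.04 y max -0.253 min -0.341 n1918; x0.05 y max -0.254 min -0.344 n2123; x0.06 y max -0.253 min -0.344 n2095; x0.07 y max -0.253 min -0.344 n2071; x0.08 y max -0.111 min -0.343 n2004; x0.09 y max -0.092 min -0.343 n1984; x0.10 y max -0.078 min -0.343 n2231; x0.11 y max -0.046 min -0.343 n3885; x0.12 y max -0.027 min -0.343 n3952; x0.13 y max -0.026 min -0.343 n4075; x0.14 y max -0.025 min -0.343 n3914; x0.15 y max -0.025 min -0.343 n3892; x0.16 y max 0.056 min -0.343 n3939; x0.17 y max 0.
[... 347 characters left out ...]
68618303332), array([-0.43  ,  1.1587,  1.2298,  1.8064, -0.4891,  1.1264, -0.095 ]))
baseup -46 0.001 (np.float64(0.011677963222638442), array([-0.43  ,  1.1811,  1.1659,  1.7564, -0.3397,  1.1643, -0.2346]))
base -20 -0.03 (np.float64(0.005130519019471605), array([-0.37  ,  1.1692,  1.2424,  1.9537, -0.9164,  1.0151,  0.2587]))
base -30 -0.014 (np.float64(0.008520714999742322), array([-0.4   ,  1.208 ,  1.2102,  1.8816, -0.723 ,  1.0273,  0.059 ]))
base -38 -0.006 (np.float64(0.011820321696225912), array([-0.43  ,  1.291 ,  1.246 ,  1.8247, -0.6419,  1.0992, -0.0149]))
base -46 -0.001 (np.float64(0.011671392456385009), array([-0.43  ,  1.3004,  1.1718,  1.7672, -0.4678,  1.1219, -0.183 ]))
```

The upper arm has little room beside the cabinet, so I'll use elbow-left postures with the tool tilted about the jaw axis. I re-grasp the lug that way and then pull.

```bash
cat > mv.py <<'E'
from ns import *
CL=lambda q:clear(q,.05)
def best(g,yawdeg,t,q0,want=.03):
    A=tilted(np.radians(yawdeg),np.radians(t));o=A.as_rotvec();p=tcp(g,A)
    c=[s for s in (solve(p,o,q1,q0) for q1 in np.arange(-1.1,.3,.04)) if s is not None]
    s=max(c,key=lambda s:min(CL(s),want)-.01*np.abs(s-q0).max());return s
def pathclear(a,b): return min(CL(a+(b-a)*k) for k in np.linspace(0,1,15))
def pose(g,yawdeg,t):
    A=tilted(np.radians(yawdeg),np.radians(t));return tcp(g,A),A.as_rotvec()
def st(tag=""):
    o=get_obs();M=R.from_rotvec(o["ee_rot"]).as_matrix();gp=o["eef_pos"]-M[:,2]*grip_depth
    print(tag,"t%.2f"%o["time"],"q",o["q"],"grasp",gp,"F",o["ft_force"],"open %.3f"%o["opening"],"cl %.3f"%CL(o["q"]));return o
E
python3 - <<'E'
from mv import *
movel([.4737,.0993,.075],feed=.2);q=st()["q"]
h=best((.4737,.0993,.1),-5.6,-12,q);print("hover",h,CL(h),pathclear(q,h))
A=tilted(np.radians(-5.6),np.radians(-12)).as_matrix();print("tool z",A[:,2])
goto_joints(h);st("hover")
p,o=pose((.4737,.0993,.036),-5.6,-12);k=ik(p,o);print(k,CL(k))
print("stop",movel(p,o,feed=.12,f_stop=8));st("down")
g=np.array([.4737,.0993,.036])-.14*np.array([np.cos(np.radians(83.9)),np.sin(np.radians(83.9)),0])
p,o=pose(g,-5.6,-12);k=ik(p,o);print("pull end",g,k,CL(k))
E
```

```text
t4.08 q [-0.3945  0.5556  0.0999  2.2692 -0.1677  0.3208 -0.2479] grasp [0.4742 0.0996 0.0947] F [ 0.9902 -0.3442 -1.1793] open 0.549 cl 0.008
hover [-0.66    0.5956  0.3138  2.2263  0.0252  0.4418 -0.5099] 0.03597515729841272 0.008361107535506347
tool z [-0.0203 -0.2069 -0.9781]
hover t4.53 q [-0.6605  0.5971  0.3129  2.2272  0.0232  0.4403 -0.5071] grasp [0.473  0.0999 0.099 ] F [-0.5499 -0.8938  0.3064] open 0.552 cl 0.036
[-0.6321  0.716   0.2787  2.2524  0.0039  0.2955 -0.5116] 0.034459349092082994
stop False
down t5.22 q [-0.6298  0.7153  0.2778  2.2526  0.0054  0.296  -0.513 ] grasp [0.4737 0.0985 0.0363] F [-0.1155 -0.0136 -0.1131] open 0.553 cl 0.034
pull end [ 0.4588 -0.0399  0.036 ] [-0.3739  0.7043  0.2888  2.3475  0.1091  0.1628 -0.3524] 0.007816217566793675
```

```bash
python3 - <<'E'
from mv import *
command_gripper(0.0,15);st("grip")
g0=np.array([.4737,.0985,.036]);g=g0-.145*np.array([np.cos(np.radians(83.9)),np.sin(np.radians(83.9)),0])
p,o=pose(g,-5.6,-12);k=ik(p,o);print(CL(k))
print("stop",movel(p,o,feed=.09,f_stop=20));st("pulled")
command_gripper(.55);st("open")
p,o=pose(g+[0,0,.11],-5.6,-12);print(CL(ik(p,o)));movel(p,o,feed=.2)
q=st("up")["q"]
goto_joints([-.75,.6,0,1.6,0,.94,-.08]) if 0 else None
snap("2")
E
```

```text
grip t5.77 q [-0.6318  0.7155  0.2779  2.2524  0.0058  0.2956 -0.5134] grasp [0.4737 0.0994 0.0362] F [-0.4396  0.4744  1.7533] open 0.260 cl 0.034
0.006471005279840597
stop False
pulled t7.53 q [-0.3613  0.7038  0.2878  2.3493  0.1224  0.1594 -0.3539] grasp [ 0.4582 -0.0457  0.0361] F [ 0.0568 -2.5207  2.7317] open 0.259 cl 0.006
open t8.19 q [-0.3608  0.7039  0.2873  2.3494  0.1224  0.159  -0.3538] grasp [ 0.4583 -0.0457  0.036 ] F [-0.3363 -0.4306  0.4623] open 0.550 cl 0.006
0.007243872339017597
up t8.89 q [-0.3969  0.4758  0.3212  2.2889  0.1392  0.4444 -0.3307] grasp [ 0.4581 -0.0455  0.1456] F [-1.0629  0.8098 -0.3928] open 0.552 cl 0.007
```

View pics/scene2.png

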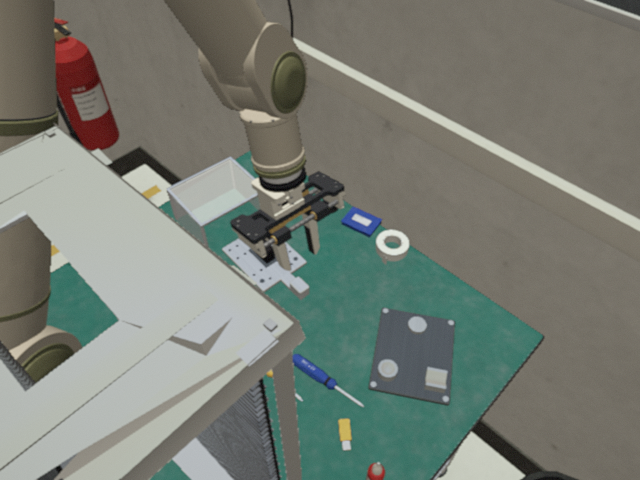

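View pics/top2.png

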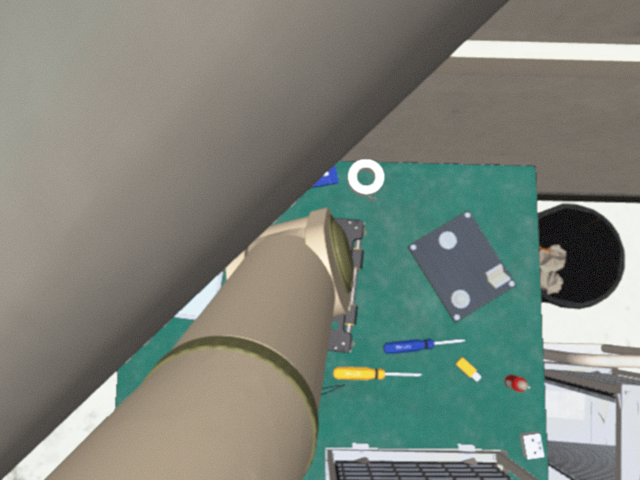

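The stage now stands wholly out of the hood (lug at (298,287) in the scene view), and the tape and loupe are unmoved. The grey diagonal in the top view is a fixed occluder. I retreat and measure the stage.

```bash
cat > meas.py <<'E'
from h import *
def stage(tag,near,zoff=0):
    for n in("top","scene"):
        f=np.load(f"{n}{tag}.npz");C=cloud(n,f["d"]);hsv=cv2.cvtColor(f["p"],cv2.COLOR_RGB2HSV)
        b=(np.hypot(C[...,0]-near[0],C[...,1]-near[1])<.15)
        for nm,m,z in(("plate+lug",b&(hsv[...,1]<45)&(hsv[...,2]>110)&(C[...,2]>.02+zoff)&(C[...,2]<.056+zoff),.03),
                      ("lug",b&(C[...,2]>.041+zoff)&(C[...,2]<.056+zoff)&(hsv[...,2]>120)&(hsv[...,1]<45),.047),
                      ("handle",b&(C[...,2]>.058+zoff)&(C[...,2]<.075+zoff)&(hsv[...,2]<100),.066)):
            m=m.astype(np.uint8);k,l,s,c=cv2.connectedComponentsWithStats(m)
            if k<2:print(n,nm,"none");continue
            i=1+s[1:,4].argmax();Q=np.argwhere(l==i)[:,::-1];W=onplane(n,Q,z+zoff)[:,:2].astype(np.float32)*1000
            print(n,nm,len(Q),cv2.minAreaRect(W),"centroid",W.mean(0))
E
python3 - <<'E'
from mv import *
from meas import stage
s=np.array([-0.753,0.599,-0.003,1.599,0.002,0.943,-0.08]);q=st()["q"];print(pathclear(q,s))
goto_joints(s);st("away");snap("3");stage("3",(.47,.067))
a,b=np.load("scene3.npz")["p"],np.load("top3.npz")["p"]
cv2.imwrite("pics/crop3.png",np.hstack([cv2.resize(a[180:320,180:320],(400,400)),cv2.resize(b[200:340,180:320],(400,400))])[:,:,::-1])
E
```

```text
t8.99 q [-0.3967  0.4774  0.3211  2.289   0.1392  0.4447 -0.3307] grasp [ 0.4577 -0.0457  0.1449] F [-0.0482 -0.2152 -0.2526] open 0.549 cl 0.007
0.007399579457611036
away t10.88 q [-0.7519  0.5988 -0.0017  1.6002  0.0023  0.9429 -0.0801] grasp [0.566  0.4524 0.2375] F [-0.0915  0.7576  0.1802] open 0.549 cl 0.044
top plate+lug 4418 ((463.1396179199219, 37.53008270263672), (200.52398681640625, 109.71968078613281), 85.24112701416016) centroid [464.3549  57.9135]
top lug 245 ((456.15380859375, -44.42022705078125), (33.75775909423828, 23.806245803833008), 84.9961929321289) centroid [456.1578 -44.3847]
top handle 373 ((465.4445495605469, 67.60050964355469), (49.701175689697266, 23.921720504760742), 84.9959487915039) centroid [465.4722  67.7501]
scene plate+lug 2751 ((463.7928771972656, 41.44308090209961), (191.4351806640625, 111.06523895263672), 85.1764907836914) centroid [462.7853  52.5785]
scene lug 184 ((456.185546875, -45.57964324951172), (33.913673400878906, 23.365610122680664), 84.56289672851562) centroid [456.1499 -45.6375]
scene handle 234 ((464.24102783203125, 64.2147216796875), (52.86296463012695, 25.064699172973633), 80.54804229736328) centroid [464.2696  63.739 ]
```

View pics/crop3.png

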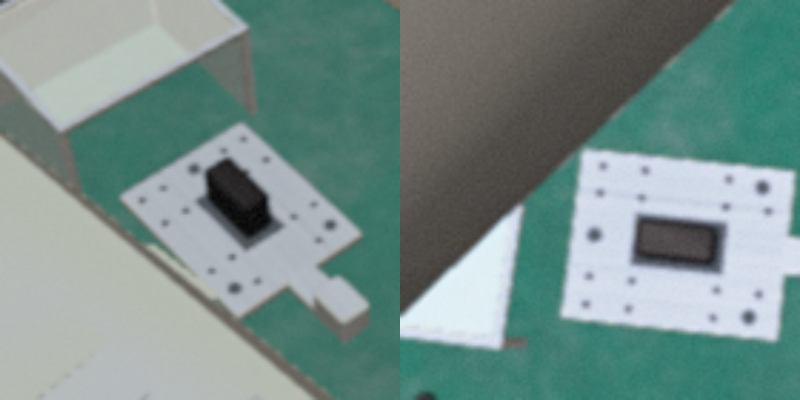

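The stage stands clear of the hood on its feet: centre ≈(0.466, 0.0675), yaw 85°. Handle and lug fits agree between views. Now the tilted grasp on the handle.

```bash
cat > plan.py <<'E'
from mv import *
T=-28;G0=np.array([.466,.0675,.053]);GB=np.array([.5132,-.2802,.0717])
E
python3 - <<'E'
from plan import *
s=np.array(get_obs()["q"])
b=best(GB+[0,0,.07],-58.2,T,np.array([-.4,1.08,1.19,1.87,-.58,1.05,-.02]),.02);print("baseup",b,CL(b))
h=best(G0+[0,0,.09],-5.,T,b,.03);print("pickup hover",h,CL(h),pathclear(s,h))
k=solve(*pose(G0,-5.,T),h[0],h);print("pick",k,CL(k))
# transfer preview
q=h;W=[]
for f in(.25,.5,.75,1):
    g=(G0+[0,0,.09])*(1-f)+(GB+[0,0,.07])*f;g[2]=.143
    q1=h[0]*(1-f)+b[0]*f;n=solve(*pose(g,-5-53.2*f,T),q1,q)
    if n is None: print("fail",f);continue
    m=fk(P,(q+n)/2,sg);M=m[1].as_matrix();print(f,n,CL(n),pathclear(q,n),"mid jaw tilt",M[2,1],"toolz",M[2,2],"step",abs(n-q).max());q=n;W.append(n)
np.save("W.npy",W)
goto_joints(h);st("hover")
print("down cl",CL(ik(*pose(G0,-5.,T))))
E
```

```text
baseup [-0.38    1.0161  1.1347  1.8684 -0.5239  1.0154 -0.0809] 0.011662894579899816
pickup hover [-0.98    0.6692  0.6803  2.1928  0.0588  0.6262 -0.5067] 0.06077461751468308 0.043674483400270914
pick [-0.98    0.8697  0.7056  2.2308 -0.2197  0.4415 -0.2866] 0.06525634108997265
0.25 [-0.83    0.7122  0.7706  2.1661 -0.0628  0.6556 -0.4051] 0.05082779451807476 0.05082779451807476 mid jaw tilt -0.0012076523383697246 toolz -0.8823764800932086 step 0.15000000000000013
0.5 [-0.68    0.7833  0.8792  2.1029 -0.211   0.7233 -0.2785] 0.039773972324581436 0.039773972324581436 mid jaw tilt -0.0015001660021618235 toolz -0.8817976697392214 step 0.15000000000000013
0.75 [-0.53    0.883   0.9986  2.0029 -0.3656  0.8413 -0.1644] 0.026689847273468514 0.026689847273468514 mid jaw tilt -0.001227695281956459 toolz -0.8813266479613221 step 0.15463792869756465
1 [-0.38    1.0135  1.1342  1.8678 -0.5206  1.0164 -0.0831] 0.011653427682491571 0.011653427682491571 mid jaw tilt -0.0003867224428109328 toolz -0.8812720312053499 step 0.1751135819162467
hover t12.49 q [-0.9799  0.6691  0.6792  2.1912  0.0586  0.6262 -0.5064] grasp [0.4668 0.0685 0.1429] F [ 0.4039 -0.2136 -0.841 ] open 0.545 cl 0.061
down cl 0.05874736977615447
```

```bash
python3 - <<'E'
from plan import *
print("stop",movel(*pose(G0,-5.,T),feed=.1,f_stop=8));st("down")
command_gripper(0.,30);st("grip")
p,o=pose(G0+[0,0,.09],-5.,T);movel(p,o,feed=.12);st("up")
W=np.load("W.npy");k=get_obs()["q"];print(pathclear(k,W[0]))
for w in W: goto_joints(w)
st("baseup");snap("4")
k=ik(*pose(GB,-58.2,T));print("down",k,CL(k))
from meas import stage
stage("4",(.513,-.28),.09)
E
```

```text
stop False
down t13.54 q [-0.9138  0.8248  0.5885  2.2268 -0.001   0.44   -0.5197] grasp [0.4662 0.0675 0.0534] F [-0.9544  0.1906  0.9588] open 0.552 cl 0.059
grip t14.09 q [-0.9137  0.8252  0.5882  2.2268 -0.001   0.4397 -0.5198] grasp [0.4662 0.0676 0.0532] F [0.0546 1.1173 3.0838] open 0.260 cl 0.059
up t14.99 q [-0.9804  0.6701  0.6805  2.1933  0.0575  0.6256 -0.5056] grasp [0.4657 0.0676 0.1426] F [-0.514  -0.0206 -3.7213] open 0.258 cl 0.061
0.05082779451807476
baseup t16.76 q [-0.3805  1.0142  1.1327  1.868  -0.5207  1.0168 -0.0833] grasp [ 0.5132 -0.2793  0.1421] F [ 0.1556  0.0826 -3.789 ] open 0.257 cl 0.012
down [-0.3482  1.0897  1.0536  1.8938 -0.5978  0.9201 -0.0742] 0.008176739817285505
top plate+lug 2777 ((455.4587097167969, -312.1819152832031), (132.70875549316406, 110.74012756347656), 31.6630859375) centroid [ 466.3797 -304.2819]
top lug 311 ((417.1280212402344, -336.00927734375), (34.57624816894531, 24.661399841308594), 32.93635177612305) centroid [ 417.0114 -336.3351]
top handle 159 ((498.7652282714844, -283.8659973144531), (18.3474178314209, 24.382524490356445), 32.61394119262695) centroid [ 498.8665 -283.3733]
scene plate+lug 3941 ((488.56195068359375, -294.4317626953125), (195.52975463867188, 109.43608093261719), 31.965654373168945) centroid [ 488.8745 -293.2212]
scene lug 332 ((416.3984069824219, -339.30450439453125), (34.05567932128906, 23.842735290527344), 31.79644012451172) centroid [ 416.2676 -339.5137]
scene handle 400 ((510.1720275878906, -280.9534912109375), (51.03643798828125, 24.891773223876953), 28.14963722229004) centroid [ 510.0252 -281.1373]
```

View pics/scene4.png

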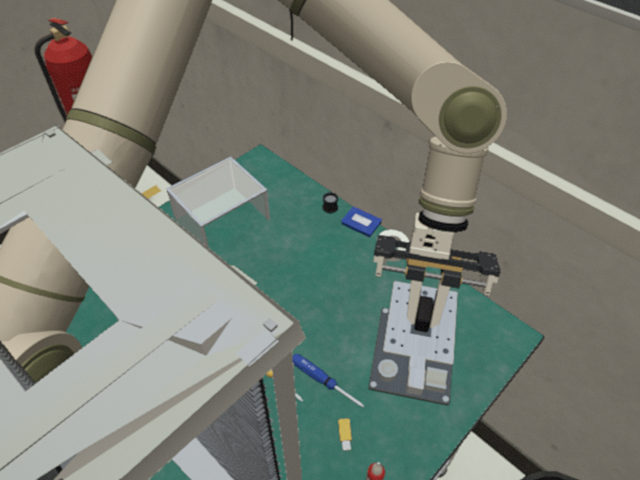

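Stage held level over the base, yaw matched, arm clear of the cabinet. Lowering gently.

```bash
python3 - <<'E'
from plan import *
p,o=pose(GB+[0,0,.02],-58.2,T);print(movel(p,o,feed=.1));st("20mm")
p,o=pose(GB+[0,0,-.002],-58.2,T);print("CL",CL(ik(p,o)));print("stop",movel(p,o,feed=.025,f_stop=6));pause(.2);st("down")
snap("5")
from meas import stage
stage("5",(.513,-.28),.0187)
E
```

```text
False
20mm t17.52 q [-0.357   1.0686  1.0771  1.8883 -0.5761  0.9465 -0.0764] grasp [ 0.513  -0.2805  0.0917] F [-0.9013 -0.1558 -2.4273] open 0.259 cl 0.009
CL 0.008090962932786154
stop True
down t18.48 q [-0.3484  1.0901  1.0545  1.8932 -0.597   0.9202 -0.0739] grasp [ 0.5133 -0.2807  0.072 ] F [ 0.52   -0.9134  5.3246] open 0.258 cl 0.008
top plate+lug 2387 ((456.0969543457031, -315.02508544921875), (133.6370391845703, 110.75126647949219), 31.88011932373047) centroid [ 466.5078 -307.0525]
top lug 275 ((417.2210998535156, -339.2569274902344), (34.3425407409668, 25.22148895263672), 33.295326232910156) centroid [ 417.0591 -339.109 ]
top handle 141 ((501.7353210449219, -288.18096923828125), (20.401655197143555, 31.45547103881836), 42.48226547241211) centroid [ 499.8234 -286.3119]
scene plate+lug 3607 ((490.4811706542969, -294.8819885253906), (193.25213623046875, 109.60336303710938), 32.03363037109375) centroid [ 489.3197 -294.4891]
scene lug 300 ((417.15966796875, -340.4384765625), (34.05424880981445, 23.767040252685547), 32.49666213989258) centroid [ 416.9869 -340.7039]
scene handle 365 ((510.72186279296875, -281.8480529785156), (50.99515914916992, 24.727214813232422), 26.562541961669922) centroid [ 510.6222 -282.3461]
```

```bash
python3 - <<'E'
from plan import *
command_gripper(.34);st("rel");command_gripper(.5)
p,o=pose(GB+[0,0,.09],-58.2,T);print(CL(ik(p,o)));movel(p,o,feed=.15)
W=np.load("W.npy")
for w in(W[1],):print(pathclear(get_obs()["q"],w));goto_joints(w)
goto_joints([-0.753,0.599,-0.003,1.599,0.002,0.943,-0.08]);st("away");snap("6")
from meas import stage
stage("6",(.513,-.28),.0187)
x=np.array([np.cos(np.radians(31.8)),np.sin(np.radians(31.8))]);y=np.array([-x[1],x[0]])
for n in("top","scene"):
    C=cloud(n,np.load(f"{n}6.npz")["d"]);v=C[...,:2]-[.5133,-.2802];a=v@x;b=v@y
    m=(abs(a)<.066)&(abs(b)<.051)&(abs(C[...,2]-.0487)<.012)&~((abs(a)<.055)&(abs(b)<.035))
    A=np.c_[a[m],b[m],np.ones(m.sum())];f=np.linalg.lstsq(A,C[m][:,2],rcond=None)[0];print(n,"plate plane slopes(mrad),z0(mm)",f*1000,m.sum())
    # reference: empty mat heights around
    r=(np.hypot(a,b)>.12)&(np.hypot(a,b)<.16)&(abs(C[...,2])<.015);print("  mat z",np.median(C[r][:,2])*1000)
a,b=np.load("scene6.npz")["p"],np.load("top6.npz")["p"]
cv2.imwrite("pics/crop6.png",np.hstack([cv2.resize(a[180:420,300:540],(400,400)),cv2.resize(b[150:340,340:530],(400,400))])[:,:,::-1])
E
```

```text
rel t18.98 q [-0.3485  1.0908  1.0528  1.894  -0.598   0.9205 -0.0739] grasp [ 0.5129 -0.2796  0.0709] F [ 0.3234  0.7455 -1.0732] open 0.343 cl 0.008
0.012531300211245058
0.01254296760455105
away t23.02 q [-0.7523  0.5995 -0.0016  1.5999  0.0021  0.943  -0.0801] grasp [0.5659 0.4527 0.2371] F [-0.0397 -0.4114  0.1009] open 0.499 cl 0.044
top plate+lug 4434 ((485.56005859375, -296.8126525878906), (202.9040985107422, 110.70721435546875), 32.00019073486328) centroid [ 501.6393 -285.8885]
top lug 267 ((417.0545349121094, -339.03564453125), (34.67253875732422, 25.16990089416504), 31.819955825805664) centroid [ 416.9418 -339.3645]
top handle 356 ((511.56842041015625, -278.0829772949219), (49.30171585083008, 23.37030601501465), 32.24472427368164) centroid [ 511.7494 -278.1409]
scene plate+lug 4274 ((489.89276123046875, -295.390625), (195.01182556152344, 109.611083984375), 31.92145538330078) centroid [ 499.8648 -289.5892]
scene lug 301 ((417.10430908203125, -340.5201110839844), (33.75984573364258, 24.103836059570312), 32.09019470214844) centroid [ 416.8466 -340.6859]
scene handle 360 ((510.34552001953125, -282.0784606933594), (51.71522521972656, 23.59745979309082), 31.950109481811523) centroid [ 510.098  -282.2479]
top plate plane slopes(mrad),z0(mm) [-2.3437  1.4881 49.0957] 1685
  mat z 2.4273304055283385
scene plate plane slopes(mrad),z0(mm) [ 0.0634  1.5282 48.0133] 1661
  mat z 1.3744072004492347
```

View pics/crop6.png

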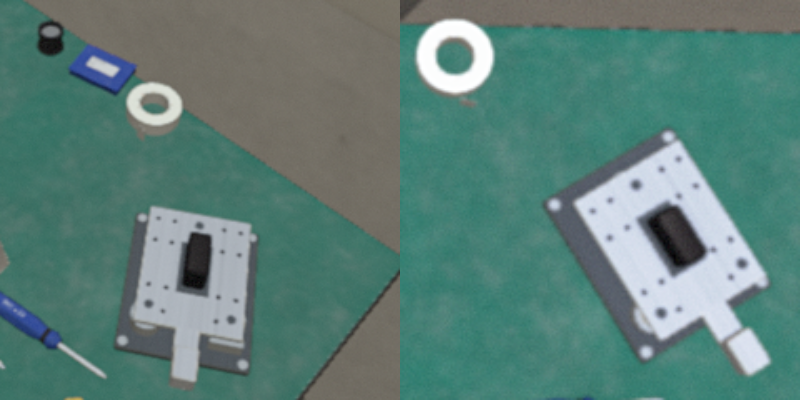

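```bash
python3 - <<'E'
from h import *
a,b=np.load("scene0.npz")["p"].astype(int),np.load("scene6.npz")["p"].astype(int)
print("tape+loupe diff",abs(a[185:262,318:412]-b[185:262,318:412]).max())
pause(.3);print(get_obs()["time"]);close_job()
E
```

```text
tape+loupe diff 14
23.425
the job is handed in; nothing more can be done
```

The job is handed in at 23.4 s of the 48 s allowed. I drew the stage top 145 mm out of the hood by its lug, left it standing on the mat and let go. I then took it by the handle and lowered it onto the base under a force stop.

**Arm posture:** A white cabinet beside the robot left the upper arm little room. I used elbow-left postures with the gripper tilted about its jaw axis (12° at the lug, 28° at the handle). The closest calculated gap to the cabinet was about 0 to 1 cm, and I saw no sign of contact.

**Last checks:**
- **Seating height:** first contact came with the gripper 0.3 mm above the calculated fully-home height.
- **Position:** after release, the lug image puts the stage centre at (0.513, -0.280) with yaw about 32°, matching the base at (0.5133, -0.2802) and 31.8°. The handle images agree only to about 2–3 mm.
- **Level:** the plate is level within about 2 mrad.
- **Plate height:** it reads 48.0 mm in the scene view and 49.1 mm in the top view, against 48.7 mm expected.
- **Disagreement:** the mat itself read 1.4 to 2.4 mm high in the same images. Relative to the mat, the plate would therefore be about 2 mm low; I took this as camera depth bias.
- **Bystanders:** the tape and loupe look the same as in the first picture, and the robot was touching nothing at hand-in.

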